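# Check the temperature of a welded boss

## Robot

A 6-joint arm with a two-finger parallel gripper is mounted at the origin on the work surface. World frame = base frame: x ahead of the robot, y to its left, z up, the work surface at z = 0. Lengths are in m, angles in rad, forces in N, time in s.
With the tool pointing down it reaches from about 0.25 to 0.725 m from the base axis. Payload 4 kg.
Tool frame: the origin (TCP) lies between the finger pads; the fingertips stand 11 mm ahead of it and the grasp point (between the pads) lies 8 mm behind it (bot.tip_extent is the distance from the TCP to the fingertips, in m); z points along the fingers, y is the line along which they close (so a half turn about z gives the same grasp; the last joint's range is limited). The gripper opens to 85 mm and grips with 20 to 120 N. Pads are 22 mm wide; open, the fingers measure 114 mm over their backs; the gripper's body (76 mm by 85 mm) begins 54 mm behind the grasp point. The pads swing forward as they close: fully open they stand 13 mm farther back than shut.
Start: joints at [-1.225, 0.241, 0.005, 1.335, 0, 1.571], TCP at [0.169, -0.47, 0.242] pointing down, gripper open.
Joint ranges: [-2.72, 2.72], [-1.05, 1.87], [-1.09, 1.28], [-1.99, 2.15], [-1.42, 1.44], [-3.14, 3.14]. Speed limits (rad/s): [2.79, 2.79, 3.14, 3.14, 3.14, 3.14].

## Interface

Orientations are given as a unit quaternion [x, y, z, w].
In Python, from workcell import bot gives the robot as it stands. The module is installed in compiled form; this text tells all that it offers.
- The arm moves only by the tool drive_tool, never from a script. Its argument "rows" is a list of rows, each an object of numbers: "dx", "dy", "dz": the shift along the tool's x, y, z in units of 50 mm (1.0 is 50 mm); "wx", "wy", "wz": the turn, a rotation vector about the tool's x, y, z in units of 5 degrees (1.0 is 5 degrees); "hand": the finger opening in mm, from 0 to 85.4. A call has 1 to 20 rows; each row is the pose to reach, as a shift and turn from the pose commanded when the call began, along the tool's axes at that moment; what a row does not reach only later rows make up. A row lasts 1/10 s, in which the tool goes at most 50 mm and 8.59 degrees, less where a joint would pass 70% of its speed; a pose out of reach is approached as far as the arm can. A call with a gripper value outside its range is refused whole. The fingers move at their own pace and stop on an object; the grip force is fixed at half the most. Time passes only in rows, so rows that repeat a pose let the fingers close. It gives the time, the measured TCP pose, the force, the opening and the grip force at its end, in the units of the state.
- bot.get_obs(): the state, without advancing time (a new reading comes with each control period).
- bot.camera(name): name is "scene" or "top"; returns the picture (480x640x3 uint8, red, green, blue); there is no depth.
- bot.get_calibration(name): a dict with "vfov" (degrees; the focal length in pixels is half the picture's height over the tangent of half this angle, whatever the lens; pixels are square), "cx", "cy" (the principal point, pixels), "origin" and "rotation" of the camera in the world. Camera axes: x right, y up, looking along -z (the intrinsics and any distortion apply to the point x, -y, -z); pixel columns grow to the right and rows downward; lengths in m; the calibration is good to about 2 mm. A picture is of the moment at which its call begins. get_calibration takes no time and is no camera call.
- bot.job_done(): hands the job in; it is judged then, once.
Trained networks look in the newest picture that a camera, given by its name, has taken for a name from the list of things; names that differ only in an ending like _2 or _b are one class to them, and where a whole thing is asked for, a point or a joint stands for the part that bears it (a point fixed in the world has none). Each returns a list of dicts, best first, with "score" (0 to 1); they miss things now and then, are a little off and sometimes report something else, mostly with a low value. They report only what shows in the picture. A call takes as long as a camera call. They do not tell look-alikes from the thing itself.
- bot.look_for(camera, thing): "extent" ([centre column, centre row, width, height] in pixels, round what is visible of it).
- bot.outline_of(camera, thing): "region" (480x640 bool, what is visible of it) and "extent" ([centre column, centre row, width, height] in pixels, round what is visible of it).
The state is a dict: "clock": time; "joint_pos": joint angles; "joint_vel": joint speeds; "tau": joint torques, N m; "eef_pos": TCP position; "tool_rot": TCP orientation; "ft_force": force on the tool from outside, world axes, zero at the start; "ft_torque": the same for the moment, N m; "grip_width": finger opening in m; "grasp_force": force on a finger pad.
Only numpy, scipy, OpenCV 4.12 (cv2) and the standard library are available. Lean on these libraries where they do the work, as an engineer would, in place of code of your own. Each camera call takes 0.05 s, during which the arm holds its last target. There are 200 camera calls.

## Task

Push the positioner's handle round clockwise until the turntable clicks into its second notch, then let go of it. Pick up the infrared thermometer and aim it level and square at the welded boss from about 8 cm away, holding it steady there for two seconds. Then lay it gently back on its mat on the same side; never touch the hot workpiece with the arm, nor the positioner with the thermometer, and leave everything else on the table alone.

Things in the scene. Friction and masses are not known exactly. Their poses are not given: they have to be found in the camera images.
- positioner: grey indexing welding positioner bolted to the table: foot plate 190 x 150 x 10 mm, round drum, and on it a steel turntable 150 mm across whose upper face is 52 mm above the table. Origin: underside centre, on the vertical turning axis; z up
- turntable (a joint): turn of the turntable (rad), growing clockwise seen from above. A detent gives it two notches: 0 (start) and 1.2 (inspection notch, just short of the end stop). Past about 0.6 it snaps on into the 1.2 notch by itself. Pushing the handle post takes about 6 N
- swing_handle: the turntable's swing handle, turning with it: a flat arm 18 mm wide reaching out from the turntable's edge, and at its end an upright steel post of 14 mm diameter, 125 mm from the turning axis, topped by a black ball of 19 mm. Origin on the turning axis at the turntable's upper face (52 mm above the table); own +x points out along the arm to the post
- handle_post (a point): point on the axis of the upright post, 87 mm above the table; the post can be pushed from 60 to 100 mm above the table (its ball tops out at 118 mm)
- weldment: the hot workpiece bolted on the turntable and turning with it: plate 96 x 96 x 8 mm with an upright 60 x 60 mm square tube, its top 150 mm above the table. A round steel boss, 38 mm across and standing 14 mm proud, is welded on one upright face of the tube. Origin on the turning axis at the turntable's upper face; own +x points square out of the face with the boss; z up
- boss (a point): centre of the boss's flat end, 110 mm above the table, 44 mm from the turning axis; same axes as the weldment. With the turntable at 1.2 it faces the side of the thermometer's mat, roughly -y
- thermometer: pistol-shaped infrared thermometer, 0.24 kg or so, lying on its side. Grey barrel 120 mm long, 42 mm wide (own y), 38 mm high (own z), black round nose 36 mm across, 16 mm longer, at the +x end. Its black handle leaves the barrel's rear to own -y (x from about -80 to -30 mm, to y = -107 mm, 30 mm thick). Origin: centre of the barrel's underside as it lies; own +x is where it looks, z up
- lens (a point): lens centre at the front end of the nose, 76 mm ahead of and 19 mm above the thermometer's origin; the thermometer looks along own +x from here
- barrel_grip (a point): middle of the barrel 8 mm ahead of the thermometer's origin, 19 mm above its underside: grip across the barrel (42 mm) here, clear of the handle
- mat: black rubber mat fixed to the table, 250 (own x) by 210 mm (own y), 4 mm thick, on which the thermometer lies. Origin: at its underside, 25 mm to the +y side of its centre, so the mat reaches 125 mm to own +x and -x, 80 mm to +y and 130 mm to -y; z up
- offcut_a: offcut of 40 mm square steel tube, 90 mm long, lying by the positioner. Not to be disturbed. Origin: underside centre
- offcut_b: offcut of 30 mm square steel tube, 60 mm long, by the positioner. Not to be disturbed. Origin: underside centre
- spray_can: aluminium spray can, 64 mm across, 180 mm tall, standing. Not to be disturbed. Origin: underside centre
- magnet_square: L-shaped grey welding magnet, 80 x 70 x 18 mm. Not to be disturbed. Origin: underside of its long leg's middle
- pipe_ring: short steel pipe ring, 60 mm across, 30 mm high. Not to be disturbed. Origin: underside centre
- chipping_hammer: hammer 260 mm long with a wooden handle, lying. Not to be disturbed. Origin: middle of its length
- wire_brush: wooden brush 240 mm long, lying. Not to be disturbed. Origin: middle of its length
There are look-alikes about, which are no part of the job. Several things have the shape of the thermometer; the one meant has the colours described above.

How it is judged:
By the outcome, as a careful person would: the job done as asked, in the order asked, and still so for the second after the job is handed in, with the robot touching nothing.
It also fails if it takes over 72 s, if anything falls off the work surface, if the arm or the gripper's body presses on something with over 40 N, if the wrist force passes 120 N, or if a joint passes its speed limit or range.

## Working session

There is one attempt and no reset: what is moved stays moved. The work goes in short steps, Python scripts to look and compute and a tool call to move; the robot and the scene stay as the last step left them, time stands still between calls to the robot, and variables do not carry over. Pictures are saved under pics/ and viewed, at most 10 in all, crops included, and the job is handed in when it is done.

Besides the shell and the picture viewer there is one more tool, called as name([rows], argument=value, ...), one row to a line, values as JSON. drive_tool: Moves the arm, as the interface text tells. Its arguments: {"type":"object","properties":{"rows":{"type":"array","items":{"type":"object","properties":{"dx":{"type":"number"},"dy":{"type":"number"},"dz":{"type":"number"},"wx":{"type":"number"},"wy":{"type":"number"},"wz":{"type":"number"},"hand":{"type":"number"}}}}},"required":["rows"]}

```bash
mkdir -p pics; python3 - <<'E'
from workcell import bot
import cv2,numpy as np
for c in("scene","top"):
    im=bot.camera(c); cv2.imwrite(f"pics/{c}0.png",im[:,:,::-1])
    k=bot.get_calibration(c); print(c,k)
    for t in("thermometer","mat","swing_handle","handle_post","positioner","boss","weldment"):
        print(t,[(round(d["score"],2),np.round(d["extent"]).tolist()) for d in bot.look_for(c,t)[:4]])
o=bot.get_obs();print(o["clock"],o["eef_pos"],o["tool_rot"])
E
```

```text
scene {'vfov': 44.15063015428484, 'cx': 311.714290250988, 'cy': 241.76604216944426, 'origin': array([1.47559496, 0.64167972, 0.96534866]), 'rotation': array([0.21564458, 0.40688845, 0.78027821, 0.42320812])}
thermometer [(0.8, [352.0, 257.0, 50.0, 38.0]), (0.74, [291.0, 196.0, 62.0, 30.0]), (0.7, [235.0, 237.0, 72.0, 33.0]), (0.42, [348.0, 314.0, 96.0, 102.0])]
mat [(0.69, [236.0, 246.0, 110.0, 62.0]), (0.58, [498.0, 298.0, 93.0, 68.0])]
swing_handle [(0.68, [151.0, 231.0, 53.0, 50.0]), (0.61, [319.0, 282.0, 18.0, 37.0])]
handle_post [(0.59, [321.0, 280.0, 15.0, 31.0])]
positioner [(0.79, [348.0, 315.0, 100.0, 102.0])]
boss [(0.8, [348.0, 300.0, 60.0, 63.0])]
weldment [(0.86, [348.0, 300.0, 59.0, 57.0])]
top {'vfov': 46.96404939590261, 'cx': 319.4271511317379, 'cy': 233.62284484186452, 'origin': array([ 0.14015981, -0.00658953,  1.75195235]), 'rotation': array([-0.06730444,  0.06800687,  0.70741752, -0.70028967])}
thermometer [(0.93, [411.0, 325.0, 46.0, 46.0]), (0.88, [315.0, 274.0, 39.0, 58.0]), (0.86, [402.0, 234.0, 47.0, 36.0])]
mat [(0.98, [407.0, 240.0, 97.0, 85.0])]
swing_handle [(0.71, [313.0, 181.0, 8.0, 18.0]), (0.5, [301.0, 210.0, 18.0, 9.0]), (0.24, [353.0, 159.0, 27.0, 18.0])]
handle_post [(0.52, [301.0, 209.0, 21.0, 7.0])]
positioner [(0.75, [278.0, 202.0, 67.0, 59.0])]
boss [(0.9, [269.0, 198.0, 38.0, 32.0]), (0.22, [354.0, 157.0, 26.0, 24.0])]
weldment [(0.73, [270.0, 196.0, 36.0, 38.0]), (0.58, [353.0, 158.0, 26.0, 22.0])]
0.8 [ 0.16946846 -0.4704246   0.24234378] [ 9.85092422e-01  1.72025921e-01 -3.55103208e-06  4.63766420e-05]
```

View pics/scene0.png

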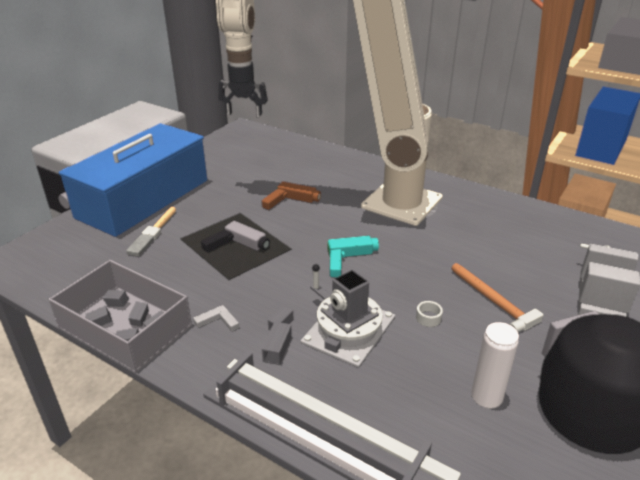

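View pics/top0.png

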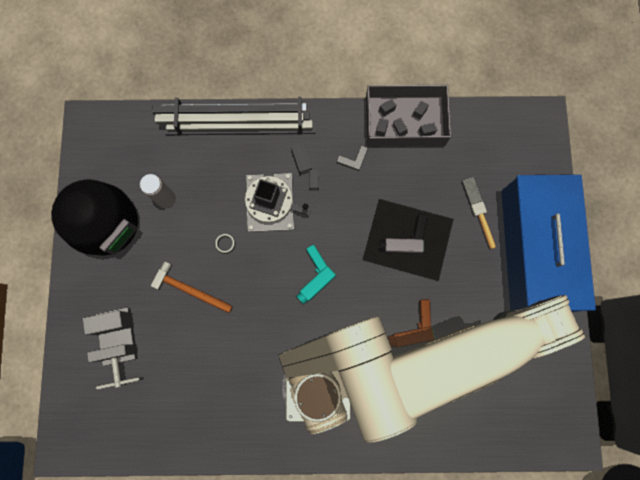

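Scene view: thermometer (grey/black) on the mat near (240,238), positioner near (348,315), post at (317,275). Top view: thermometer barrel (404,246) with nose to the left, its handle up; the positioner is at (269,200) and post ball at (305,210). Teal and orange ones are look-alikes.

```bash
cat > h.py <<'E'
import numpy as np,cv2
from scipy.spatial.transform import Rotation as R
from workcell import bot
K={c:bot.get_calibration(c) for c in("scene","top")}
def proj(c,P):
    k=K[c];f=240/np.tan(np.radians(k["vfov"]/2))
    q=R.from_quat(k["rotation"]).inv().apply(np.atleast_2d(P)-k["origin"])
    return np.c_[k["cx"]+f*q[:,0]/-q[:,2],k["cy"]+f*q[:,1]/q[:,2]]
def ray(c,uv,z):
    k=K[c];f=240/np.tan(np.radians(k["vfov"]/2));uv=np.atleast_2d(uv)
    d=R.from_quat(k["rotation"]).apply(np.c_[(uv[:,0]-k["cx"])/f,-(uv[:,1]-k["cy"])/f,-np.ones(len(uv))])
    return k["origin"]+d*((z-k["origin"][2])/d[:,2])[:,None]
def crop(c,im,x,y,w,h,s): return cv2.resize(im[y:y+h,x:x+w],None,fx=s,fy=s,interpolation=cv2.INTER_CUBIC)
E
python3 - <<'E'
from h import *
it=cv2.imread("pics/top0.png");isn=cv2.imread("pics/scene0.png")
print("base proj",proj("top",[0,0,0]))
a=crop("top",it,235,160,100,80,4);b=crop("top",it,355,190,100,80,4)
c=crop("scene",isn,290,255,110,80,4)[:320,:400];d=crop("scene",isn,180,205,110,80,4)[:320,:400]
c=crop("scene",isn,295,257,100,100,4)[:280];d=crop("scene",isn,180,205,100,70,4)
cv2.imwrite("pics/mix.png",np.vstack([np.hstack([a,b])[:320],np.hstack([c,d])]))
for cam in("top","scene"):
    bot.camera(cam)
    for t,z in(("thermometer",.023),("mat",.004),("positioner",.01),("weldment",.15)):
        for o in bot.outline_of(cam,t)[:3]:
            r=cv2.minAreaRect(np.argwhere(o["region"])[:,::-1].astype(np.float32))
            p=ray(cam,cv2.boxPoints(r),z)
            print(cam,t,round(o["score"],2),np.round(r[0]),"corners",np.round(p[:,:2],3).tolist(),"c",np.round(p.mean(0)[:2],4))
print("ball",ray("top",(305.5,210),.11))
E
```

```text
base proj [[317.72656335 387.41883252]]
top thermometer 0.97 [318. 275.] corners [[0.263, 0.062], [0.443, 0.027], [0.422, -0.072], [0.243, -0.034]] c [ 0.343  -0.0043]
top thermometer 0.89 [403. 233.] corners [[0.415, -0.197], [0.544, -0.206], [0.536, -0.356], [0.408, -0.345]] c [ 0.4757 -0.2764]
top thermometer 0.74 [409. 323.] corners [[0.251, -0.207], [0.267, -0.348], [0.134, -0.359], [0.119, -0.219]] c [ 0.1928 -0.2834]
top mat 0.95 [408. 239.] corners [[0.39, -0.142], [0.599, -0.205], [0.525, -0.452], [0.319, -0.384]] c [ 0.4585 -0.2958]
top positioner 0.73 [277. 201.] corners [[0.678, 0.238], [0.691, 0.031], [0.497, 0.019], [0.484, 0.222]] c [0.5874 0.1274]
top weldment 0.78 [268. 196.] corners [[0.533, 0.202], [0.634, 0.17], [0.602, 0.081], [0.502, 0.113]] c [0.5676 0.1415]
scene thermometer 0.84 [235. 236.] corners [[0.453, -0.422], [0.343, -0.261], [0.452, -0.178], [0.555, -0.328]] c [ 0.4507 -0.297 ]
scene thermometer 0.69 [353. 254.] corners [[0.338, -0.075], [0.222, 0.027], [0.363, 0.121], [0.468, 0.025]] c [0.3475 0.0247]
scene thermometer 0.65 [289. 192.] corners [[0.196, -0.421], [0.023, -0.304], [0.155, -0.199], [0.312, -0.311]] c [ 0.1714 -0.3089]
scene mat 0.74 [235. 236.] corners [[0.433, -0.448], [0.314, -0.285], [0.431, -0.194], [0.542, -0.346]] c [ 0.4299 -0.3182]
scene mat 0.59 [235. 243.] corners [[0.524, -0.443], [0.207, -0.376], [0.4, -0.142], [0.664, -0.221]] c [ 0.4489 -0.2957]
scene mat 0.25 [492. 300.] corners [[0.326, 0.267], [0.208, 0.257], [0.289, 0.52], [0.391, 0.516]] c [0.3034 0.39  ]
scene positioner 0.81 [343. 314.] corners [[0.693, 0.038], [0.393, -0.063], [0.407, 0.206], [0.684, 0.261]] c [0.5439 0.1105]
scene weldment 0.8 [347. 301.] corners [[0.663, 0.097], [0.527, 0.139], [0.64, 0.264], [0.758, 0.219]] c [0.647  0.1797]
ball [[0.53263325 0.03191628 0.11      ]]
```

View pics/mix.png

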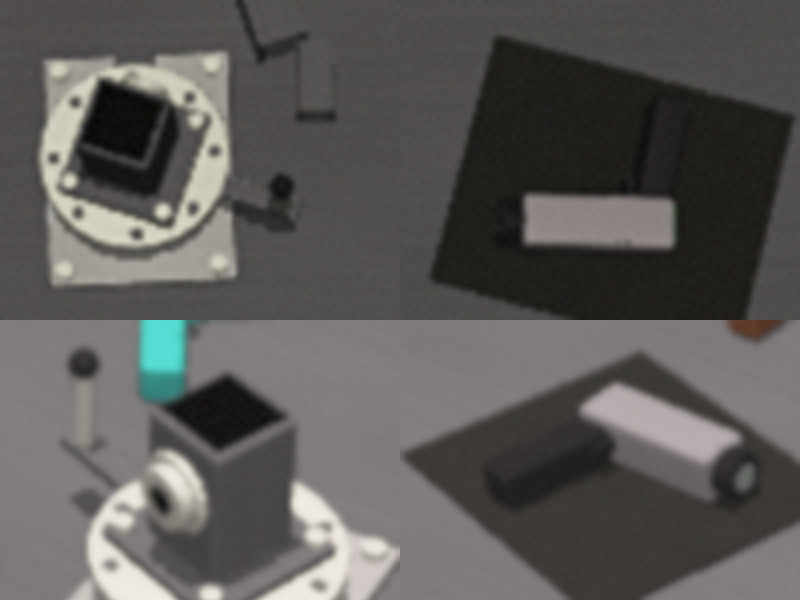

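Top crop: turntable circle centred at (135,156), tube top corners at (100,77),(165,100),(143,163),(80,143), and ball at (281,186). The barrel corners are (524,194),(675,199),(675,249),(524,247), with the nose tip at x≈497. The boss now points to the picture's top, slightly right (about +x).

```bash
python3 - <<'E'
from h import *
def px(p,ox,oy): return (np.array(p)+.5)/4-.5+[ox,oy]
A=lambda p,z:ray("top",px(p,235,160),z)[:,:2]
B=lambda p,z:ray("top",px(np.array(p)-[400,0],355,190),z)[:,:2]
c1=A([[135,156]],.052)[0]; fp=A([[43,60],[228,52],[236,277],[52,287]],.01);tt=A([[100,77],[165,100],[143,163],[80,143]],.15)
ball=A([[281,186]],.1085)[0]
print("circ",c1,"foot",fp.mean(0),"tube",tt.mean(0))
print("foot sides",np.linalg.norm(fp-np.roll(fp,-1,0),axis=1),"tube",np.linalg.norm(tt-np.roll(tt,-1,0),axis=1))
e=tt-np.roll(tt,-1,0);print("tube angs",np.degrees(np.arctan2(e[:,1],e[:,0])))
f=fp-np.roll(fp,-1,0);print("foot angs",np.degrees(np.arctan2(f[:,1],f[:,0])))
for c in(c1,fp.mean(0)):
    d=ball-c;print("ball",ball,np.linalg.norm(d),np.degrees(np.arctan2(d[1],d[0])))
b=B([[524,194],[675,199],[675,249],[524,247]],.042);print("barrel",b,b.mean(0),np.linalg.norm(b-np.roll(b,-1,0),axis=1))
g=b-np.roll(b,-1,0);print(np.degrees(np.arctan2(g[:,1],g[:,0])))
# scene check: lens and ball
print("scene ball",ray("scene",(np.array([[83,363-320]])+.5)/4-.5+[295,257],.1085))
print("scene lens",ray("scene",(np.array([[742-400,477-320]])+.5)/4-.5+[180,205],.023))
E
```

```text
circ [0.58477007 0.15089235] foot [0.58577721 0.15085614] tube [0.58658717 0.15176817]
foot sides [0.15178755 0.18857007 0.1480239  0.19014482] tube [0.05238228 0.05125648 0.04986508 0.05316343]
tube angs [  69.38058232  -18.4234282  -108.6050378   164.24920437]
foot angs [  91.99857375    1.92433843  -87.4044814  -176.9384739 ]
ball [0.54519066 0.03379895] 0.12360174988180447 -108.67605935382663
ball [0.54519066 0.03379895] 0.12389371185400541 -109.12266498684178
barrel [[ 0.45538896 -0.2182295 ]
 [ 0.45018704 -0.33687919]
 [ 0.41039162 -0.33504907]
 [ 0.41317446 -0.216838  ]] [ 0.43228552 -0.27674894] [0.11876367 0.03983749 0.11824383 0.04223743]
[ 87.48960812  -2.63307851 -91.34856811 178.11206327]
scene ball [[0.54582095 0.03358859 0.1085    ]]
scene lens [[ 0.43901039 -0.20121131  0.023     ]]
```

```bash
cat >> h.py <<'E'
def rel(wps,tilt=None):
    "world waypoints (x,y,z,yaw deg; tool down) -> row numbers from the present pose"
    o=bot.get_obs();p=o["eef_pos"];r=R.from_quat(o["tool_rot"])
    for w in wps:
        t=R.from_euler("z",w[3],degrees=True)*R.from_euler("x",180,degrees=True)
        print(np.round(r.inv().apply(np.array(w[:3])-p)/.05,2),np.round(np.degrees((r.inv()*t).as_rotvec())/5,2))
C=np.array([.5855,.151])
def circ(th,z,rad=.125):
    a=np.radians(th);return (C[0]+rad*np.cos(a),C[1]+rad*np.sin(a),z,th+180)
E
python3 - <<'E'
from h import *
print(bot.tip_extent,bot.get_obs()["grip_width"])
rel([circ(-85,.22),circ(-85,.085)])
E
```

```text
0.011 0.08543251517019153
[11.4  -6.46  0.45] [ -0.    -0.   -15.04]
[11.4  -6.46  3.15] [ -0.    -0.   -15.04]
```

drive_tool([
  {"dx": 3,"dy": -1.7,"dz": 0.4,"wz": -4,"hand": 0},
  {"dx": 6,"dy": -3.4,"dz": 0.4,"wz": -8,"hand": 0},
  {"dx": 11.4,"dy": -6.46,"dz": 0.45,"wz": -15,"hand": 0},
  {"dx": 11.4,"dy": -6.46,"dz": 0.45,"wz": -15,"hand": 0},
  {"dx": 11.4,"dy": -6.46,"dz": 0.45,"wz": -15,"hand": 0},
  {"dx": 11.4,"dy": -6.46,"dz": 0.45,"wz": -15,"hand": 0},
  {"dx": 11.4,"dy": -6.46,"dz": 0.45,"wz": -15,"hand": 0},
  {"dx": 11.4,"dy": -6.46,"dz": 0.45,"wz": -15,"hand": 0},
  {"dx": 11.4,"dy": -6.46,"dz": 0.45,"wz": -15,"hand": 0},
  {"dx": 11.4,"dy": -6.46,"dz": 0.45,"wz": -15,"hand": 0},
  {"dx": 11.4,"dy": -6.46,"dz": 0.45,"wz": -15,"hand": 0},
  {"dx": 11.4,"dy": -6.46,"dz": 0.45,"wz": -15,"hand": 0},
  {"dx": 11.4,"dy": -6.46,"dz": 0.45,"wz": -15,"hand": 0},
  {"dx": 11.4,"dy": -6.46,"dz": 0.45,"wz": -15,"hand": 0},
  {"dx": 11.4,"dy": -6.46,"dz": 0.45,"wz": -15,"hand": 0},
  {"dx": 11.4,"dy": -6.46,"dz": 0.45,"wz": -15,"hand": 0},
  {"dx": 11.4,"dy": -6.46,"dz": 0.45,"wz": -15,"hand": 0},
  {"dx": 11.4,"dy": -6.46,"dz": 0.45,"wz": -15,"hand": 0},
])

```text
invalid input at $.rows[0]: expected keys dx, dy, dz, wx, wy, wz, hand
```

```bash
python3 - <<'E'
from h import *
o=bot.get_obs();print(o["clock"],o["eef_pos"],o["joint_pos"],o["grip_width"])
a=bot.camera("scene");b=bot.camera("top")
cv2.imwrite("pics/m1.png",np.hstack([crop(0,a,250,180,130,180,3),crop(0,b,235,120,130,180,3)])[:,:,::-1])
rel([circ(-85,.085)]+[circ(t,.085) for t in(-92,-97,-102,-107,-112,-117,-122,-127,-132,-137,-142)])
E
```

```text
1.3 [ 0.16947034 -0.470402    0.24228409] [-1.22499488e+00  2.40628201e-01  4.97837928e-03  1.33517712e+00
 -1.61899609e-05  1.57079527e+00] 0.08543251517019153
[11.4  -6.46  3.15] [  0.     0.   -15.04]
[11.11 -6.55  3.15] [  0.     0.   -13.64]
[10.91 -6.64  3.15] [  0.     0.   -12.64]
[10.72 -6.75  3.15] [  0.     0.   -11.64]
[10.54 -6.87  3.15] [  0.     0.   -10.64]
[10.37 -7.01  3.15] [ 0.    0.   -9.64]
[10.22 -7.16  3.15] [ 0.    0.   -8.64]
[10.08 -7.33  3.15] [ 0.    0.   -7.64]
[ 9.95 -7.5   3.15] [ 0.    0.   -6.64]
[ 9.84 -7.69  3.15] [ 0.    0.   -5.64]
[ 9.74 -7.89  3.15] [ 0.    0.   -4.64]
[ 9.67 -8.09  3.15] [ 0.    0.   -3.64]
```

View pics/m1.png

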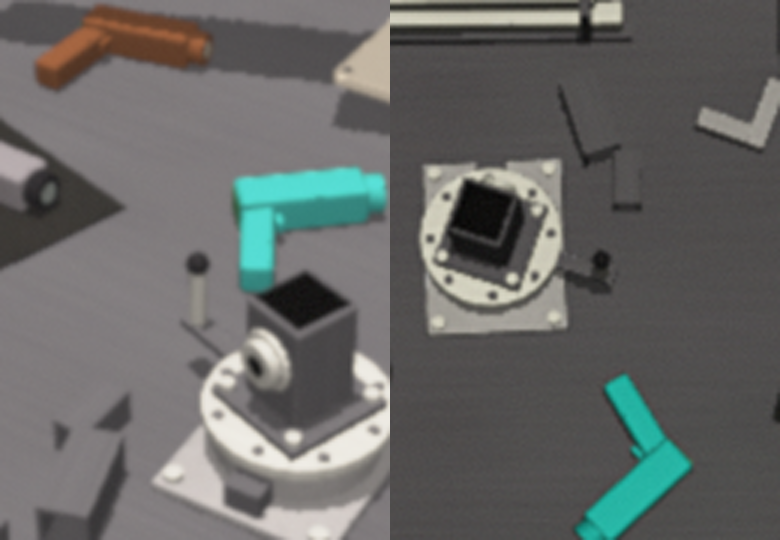

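The move was refused because every key is required, so the arm has not moved. The picture shows the scene unchanged: post ball at (198,262) on the left and (601,260) on the right, with the low offcuts away from the push path.

drive_tool([
  {"dx": 3,"dy": -1.7,"dz": 0.4,"wx": 0,"wy": 0,"wz": -4,"hand": 0},
  {"dx": 6,"dy": -3.4,"dz": 0.4,"wx": 0,"wy": 0,"wz": -8,"hand": 0},
  {"dx": 11.4,"dy": -6.46,"dz": 0.45,"wx": 0,"wy": 0,"wz": -15,"hand": 0},
  {"dx": 11.4,"dy": -6.46,"dz": 0.45,"wx": 0,"wy": 0,"wz": -15,"hand": 0},
  {"dx": 11.4,"dy": -6.46,"dz": 0.45,"wx": 0,"wy": 0,"wz": -15,"hand": 0},
  {"dx": 11.4,"dy": -6.46,"dz": 0.45,"wx": 0,"wy": 0,"wz": -15,"hand": 0},
  {"dx": 11.4,"dy": -6.46,"dz": 0.45,"wx": 0,"wy": 0,"wz": -15,"hand": 0},
  {"dx": 11.4,"dy": -6.46,"dz": 0.45,"wx": 0,"wy": 0,"wz": -15,"hand": 0},
  {"dx": 11.4,"dy": -6.46,"dz": 0.45,"wx": 0,"wy": 0,"wz": -15,"hand": 0},
  {"dx": 11.4,"dy": -6.46,"dz": 0.45,"wx": 0,"wy": 0,"wz": -15,"hand": 0},
  {"dx": 11.4,"dy": -6.46,"dz": 0.45,"wx": 0,"wy": 0,"wz": -15,"hand": 0},
  {"dx": 11.4,"dy": -6.46,"dz": 0.45,"wx": 0,"wy": 0,"wz": -15,"hand": 0},
  {"dx": 11.4,"dy": -6.46,"dz": 0.45,"wx": 0,"wy": 0,"wz": -15,"hand": 0},
  {"dx": 11.4,"dy": -6.46,"dz": 0.45,"wx": 0,"wy": 0,"wz": -15,"hand": 0},
  {"dx": 11.4,"dy": -6.46,"dz": 0.45,"wx": 0,"wy": 0,"wz": -15,"hand": 0},
  {"dx": 11.4,"dy": -6.46,"dz": 0.45,"wx": 0,"wy": 0,"wz": -15,"hand": 0},
  {"dx": 11.4,"dy": -6.46,"dz": 0.45,"wx": 0,"wy": 0,"wz": -15,"hand": 0},
  {"dx": 11.4,"dy": -6.46,"dz": 0.45,"wx": 0,"wy": 0,"wz": -15,"hand": 0},
])

```text
clock: 3.2
eef_pos: [0.5957, 0.0253, 0.2205]
tool_rot: [0.678, 0.735, 0.0, 0.0]
ft_force: [0.2, -0.5, 0.3]
grip_width: -0.0001
grasp_force: 0.0
```

```bash
python3 - <<'E'
from h import *
o=bot.get_obs();print(o["clock"],o["eef_pos"],o["joint_pos"],o["grip_width"])
a=bot.camera("scene");b=bot.camera("top")
cv2.imwrite("pics/m2.png",np.hstack([crop(0,a,250,180,130,180,3),crop(0,b,235,120,130,180,3)])[:,:,::-1])
rel([circ(-85,.085)]+[circ(t,.085) for t in(-92,-97,-102,-107,-112,-117,-122,-127,-132,-137,-142)])
E
```

```text
3.2 [0.59567984 0.02525302 0.22046174] [ 4.24338142e-02  4.42473835e-01  2.36726815e-01  1.36450044e+00
 -1.33674511e-04  1.53137268e+00] -8.944791213993989e-05
[0.02 0.01 2.71] [ 0.01  0.   -0.06]
[ 0.03 -0.29  2.71] [0.01 0.   1.34]
[ 0.07 -0.51  2.71] [ 0.01 -0.    2.34]
[ 0.12 -0.72  2.71] [ 0.01 -0.    3.34]
[ 0.19 -0.93  2.71] [ 0.01 -0.    4.34]
[ 0.28 -1.13  2.71] [ 0.01 -0.    5.34]
[ 0.39 -1.32  2.71] [ 0.01 -0.    6.34]
[ 0.51 -1.5   2.71] [ 0.01 -0.    7.34]
[ 0.65 -1.67  2.71] [ 0.01 -0.    8.34]
[ 0.8  -1.82  2.71] [ 0.01 -0.    9.34]
[ 0.97 -1.97  2.71] [ 1.000e-02 -0.000e+00  1.034e+01]
[ 1.15 -2.09  2.71] [ 1.000e-02 -0.000e+00  1.134e+01]
```

View pics/m2.png

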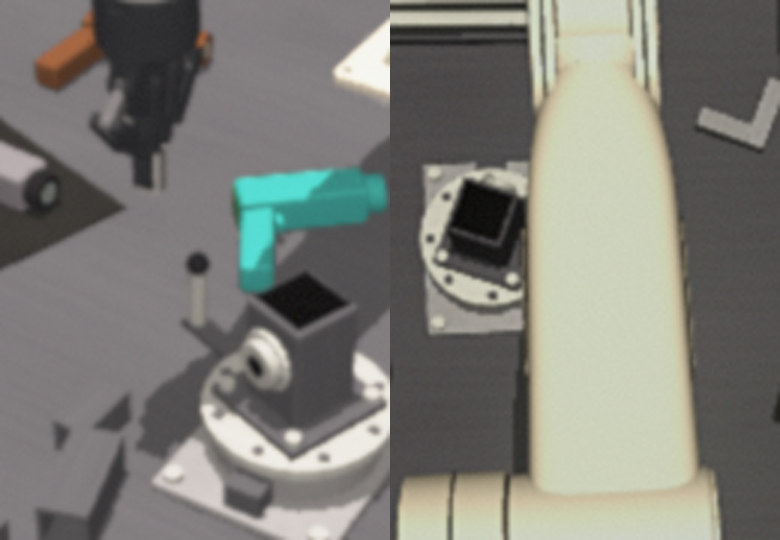

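The gripper is closed, up and behind the post, with fingertips near (150,190) in the scene crop. Descending.

drive_tool([
  {"dx": 0,"dy": 0,"dz": 0.6,"wx": 0,"wy": 0,"wz": 0,"hand": 0},
  {"dx": 0,"dy": 0,"dz": 1.2,"wx": 0,"wy": 0,"wz": 0,"hand": 0},
  {"dx": 0,"dy": 0,"dz": 1.8,"wx": 0,"wy": 0,"wz": 0,"hand": 0},
  {"dx": 0,"dy": 0,"dz": 2.3,"wx": 0,"wy": 0,"wz": 0,"hand": 0},
  {"dx": 0,"dy": 0,"dz": 2.6,"wx": 0,"wy": 0,"wz": 0,"hand": 0},
  {"dx": 0,"dy": 0,"dz": 2.6,"wx": 0,"wy": 0,"wz": 0,"hand": 0},
])

```text
clock: 3.9
eef_pos: [0.594, 0.026, 0.0873]
tool_rot: [0.677, 0.736, -0.002, -0.002]
ft_force: [-0.5, -0.1, 0.3]
grip_width: -0.0
grasp_force: 0.0
```

drive_tool([
  {"dx": 0.01,"dy": -0.15,"dz": 0,"wx": 0,"wy": 0,"wz": 0.7,"hand": 0},
  {"dx": 0.03,"dy": -0.3,"dz": 0,"wx": 0,"wy": 0,"wz": 1.3,"hand": 0},
  {"dx": 0.05,"dy": -0.4,"dz": 0,"wx": 0,"wy": 0,"wz": 1.8,"hand": 0},
  {"dx": 0.07,"dy": -0.51,"dz": 0,"wx": 0,"wy": 0,"wz": 2.3,"hand": 0},
  {"dx": 0.1,"dy": -0.62,"dz": 0,"wx": 0,"wy": 0,"wz": 2.8,"hand": 0},
  {"dx": 0.12,"dy": -0.72,"dz": 0,"wx": 0,"wy": 0,"wz": 3.3,"hand": 0},
  {"dx": 0.16,"dy": -0.83,"dz": 0,"wx": 0,"wy": 0,"wz": 3.8,"hand": 0},
  {"dx": 0.19,"dy": -0.93,"dz": 0,"wx": 0,"wy": 0,"wz": 4.3,"hand": 0},
  {"dx": 0.24,"dy": -1.03,"dz": 0,"wx": 0,"wy": 0,"wz": 4.8,"hand": 0},
  {"dx": 0.28,"dy": -1.13,"dz": 0,"wx": 0,"wy": 0,"wz": 5.3,"hand": 0},
  {"dx": 0.34,"dy": -1.22,"dz": 0,"wx": 0,"wy": 0,"wz": 5.8,"hand": 0},
  {"dx": 0.39,"dy": -1.32,"dz": 0,"wx": 0,"wy": 0,"wz": 6.3,"hand": 0},
  {"dx": 0.45,"dy": -1.41,"dz": 0,"wx": 0,"wy": 0,"wz": 6.8,"hand": 0},
  {"dx": 0.51,"dy": -1.5,"dz": 0,"wx": 0,"wy": 0,"wz": 7.3,"hand": 0},
])

```text
clock: 5.3
eef_pos: [0.5218, 0.0442, 0.0918]
tool_rot: [0.874, 0.486, 0.002, 0.003]
ft_force: [3.2, -2.9, -2.6]
grip_width: 0.0002
grasp_force: 2.5
```

```bash
python3 - <<'E'
from h import *
o=bot.get_obs();print(o["clock"],o["eef_pos"],o["ft_force"])
a=bot.camera("scene");b=bot.camera("top")
cv2.imwrite("pics/m3.png",np.hstack([crop(0,a,250,180,130,180,3),crop(0,b,235,120,130,180,3)])[:,:,::-1])
rel([circ(t,.09) for t in(-122,-127,-132,-137,-142,-147,-152)])
E
```

```text
5.3 [0.52178081 0.0441791  0.09175472] [ 3.22104316 -2.8836706  -2.5915253 ]
[-0.02 -0.03  0.03] [ 0.05 -0.01  0.05]
[-0.01 -0.25  0.03] [ 0.05 -0.02  1.05]
[ 0.02 -0.46  0.03] [ 0.05 -0.02  2.05]
[ 0.07 -0.68  0.03] [ 0.05 -0.02  3.05]
[ 0.14 -0.88  0.03] [ 0.05 -0.02  4.05]
[ 0.22 -1.08  0.03] [ 0.05 -0.02  5.05]
[ 0.32 -1.28  0.03] [ 0.05 -0.03  6.05]
```

View pics/m3.png

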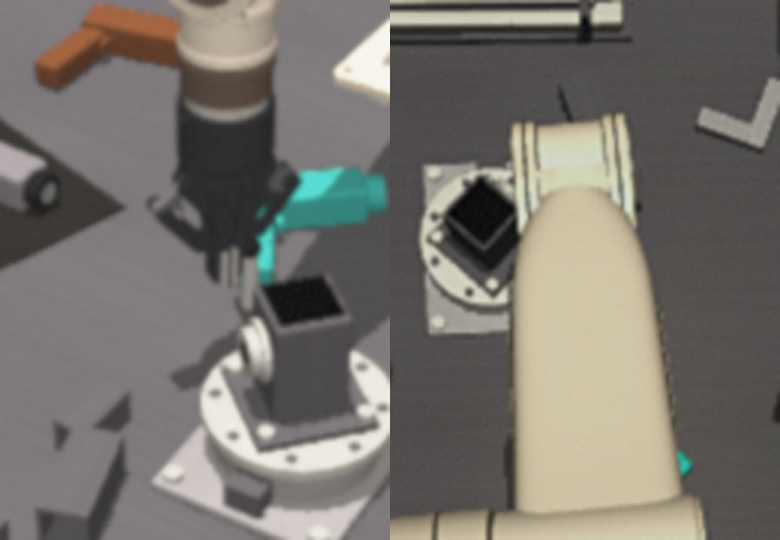

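The turntable has turned about 20° with about 4 N on the post, and the contact is good. Pushing on past the 0.6 point.

drive_tool([
  {"dx": 0,"dy": -0.13,"dz": 0,"wx": 0,"wy": 0,"wz": 0.5,"hand": 0},
  {"dx": 0,"dy": -0.24,"dz": 0,"wx": 0,"wy": 0,"wz": 1.0,"hand": 0},
  {"dx": 0.02,"dy": -0.35,"dz": 0,"wx": 0,"wy": 0,"wz": 1.5,"hand": 0},
  {"dx": 0.03,"dy": -0.46,"dz": 0,"wx": 0,"wy": 0,"wz": 2.0,"hand": 0},
  {"dx": 0.05,"dy": -0.57,"dz": 0,"wx": 0,"wy": 0,"wz": 2.5,"hand": 0},
  {"dx": 0.07,"dy": -0.68,"dz": 0,"wx": 0,"wy": 0,"wz": 3.0,"hand": 0},
  {"dx": 0.1,"dy": -0.78,"dz": 0,"wx": 0,"wy": 0,"wz": 3.5,"hand": 0},
  {"dx": 0.14,"dy": -0.88,"dz": 0,"wx": 0,"wy": 0,"wz": 4.0,"hand": 0},
  {"dx": 0.14,"dy": -0.88,"dz": 0,"wx": 0,"wy": 0,"wz": 4.0,"hand": 0},
  {"dx": 0.14,"dy": -0.88,"dz": 0,"wx": 0,"wy": 0,"wz": 4.0,"hand": 0},
])

```text
clock: 6.4
eef_pos: [0.4861, 0.0749, 0.0906]
tool_rot: [0.944, 0.329, 0.001, 0.0]
ft_force: [0.1, 1.1, -0.2]
grip_width: -0.0
grasp_force: 0.0
```

```bash
python3 - <<'E'
from h import *
o=bot.get_obs();print(o["clock"],o["eef_pos"],o["ft_force"])
a=bot.camera("scene");b=bot.camera("top")
cv2.imwrite("pics/m4.png",np.hstack([crop(0,a,250,180,130,180,3),crop(0,b,235,120,130,180,3)])[:,:,::-1])
p=o["eef_pos"];rel([(p[0]+.03,p[1]-.035,p[2],43),(p[0]+.03,p[1]-.035,.22,43),(.44,-.269,.14,90)])
E
```

```text
6.4 [0.48612574 0.07491536 0.09057647] [ 0.14957107  1.06217168 -0.23572583]
[ 0.04  0.92 -0.01] [ 0.   -0.01 -0.93]
[ 0.04  0.92 -2.6 ] [ 0.   -0.01 -0.93]
[-4.99  4.82 -1.  ] [ 1.000e-02 -1.000e-02 -1.033e+01]
```

View pics/m4.png

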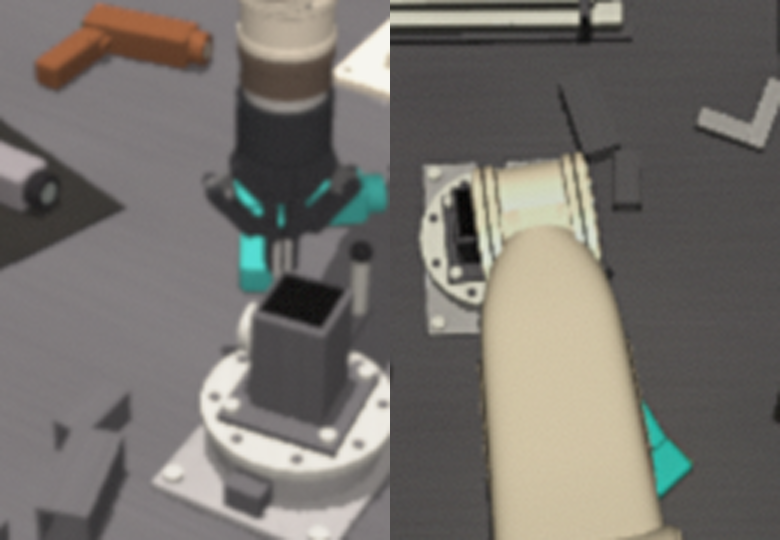

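The turntable snapped into the second notch: the force has dropped to zero and the post now stands clear at (360,255), pointing towards the robot. Backing off and moving over the thermometer.

drive_tool([
  {"dx": 0,"dy": 0.4,"dz": 0,"wx": 0,"wy": 0,"wz": 0,"hand": 0},
  {"dx": 0,"dy": 0.8,"dz": -0.2,"wx": 0,"wy": 0,"wz": 0,"hand": 0},
  {"dx": 0,"dy": 0.92,"dz": -1.0,"wx": 0,"wy": 0,"wz": 0,"hand": 0},
  {"dx": 0,"dy": 0.92,"dz": -1.8,"wx": 0,"wy": 0,"wz": 0,"hand": 0},
  {"dx": 0,"dy": 0.92,"dz": -2.4,"wx": 0,"wy": 0,"wz": 0,"hand": 20},
  {"dx": -1,"dy": 1.7,"dz": -2.4,"wx": 0,"wy": 0,"wz": -2,"hand": 85},
  {"dx": -2,"dy": 2.5,"dz": -2.4,"wx": 0,"wy": 0,"wz": -4,"hand": 85},
  {"dx": -3,"dy": 3.3,"dz": -2.0,"wx": 0,"wy": 0,"wz": -6,"hand": 85},
  {"dx": -4,"dy": 4.1,"dz": -1.5,"wx": 0,"wy": 0,"wz": -8,"hand": 85},
  {"dx": -5,"dy": 4.8,"dz": -1.0,"wx": 0,"wy": 0,"wz": -10,"hand": 85},
  {"dx": -5,"dy": 4.8,"dz": -1.0,"wx": 0,"wy": 0,"wz": -10,"hand": 85},
  {"dx": -5,"dy": 4.8,"dz": -1.0,"wx": 0,"wy": 0,"wz": -10,"hand": 85},
  {"dx": -5,"dy": 4.8,"dz": -1.0,"wx": 0,"wy": 0,"wz": -10,"hand": 85},
  {"dx": -5,"dy": 4.8,"dz": -1.0,"wx": 0,"wy": 0,"wz": -10,"hand": 85},
])

```text
clock: 7.9
eef_pos: [0.4371, -0.2698, 0.139]
tool_rot: [0.719, 0.695, -0.0, -0.001]
ft_force: [0.1, 0.6, -0.0]
grip_width: 0.0848
grasp_force: 0.0
```

```bash
python3 - <<'E'
from h import *
o=bot.get_obs();print(o["clock"],o["eef_pos"],o["ft_force"],o["grip_width"])
a=bot.camera("scene");b=bot.camera("top")
cv2.imwrite("pics/m5.png",np.vstack([np.hstack([crop(0,a,180,190,100,75,4),crop(0,b,355,190,100,75,4)]),np.hstack([crop(0,a,295,262,100,75,4),crop(0,b,235,160,100,75,4)])])[:,:,::-1])
rel([(.4335,-.2687,.06,88),(.4335,-.2687,.02,88)])
E
```

```text
7.9 [ 0.43712711 -0.26977025  0.13900693] [ 0.06592897  0.56862489 -0.00165126] 0.0847628512372757
[-0.02 -0.1   1.6 ] [ 0.   -0.01  0.06]
[-0.02 -0.1   2.4 ] [ 0.   -0.01  0.06]
```

View pics/m5.png

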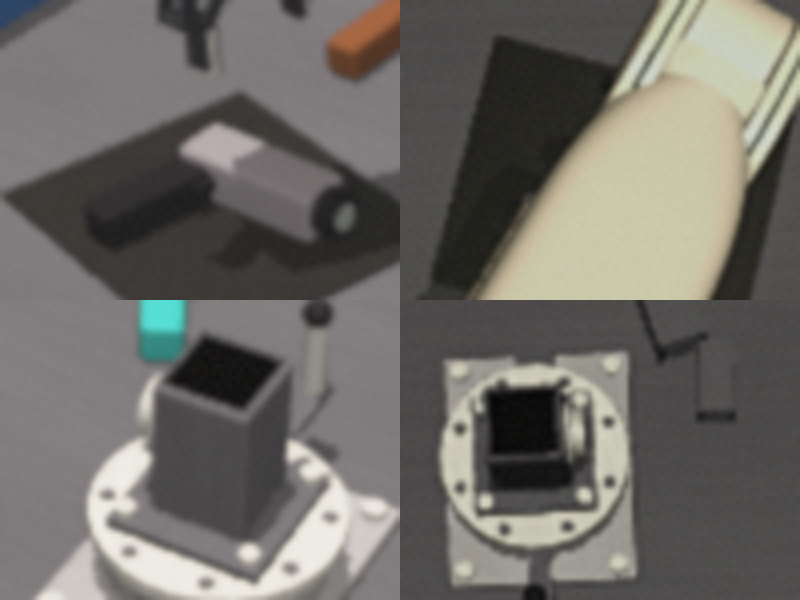

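Boss now faces −y (right of the tube at (575,430), lower-right crop) and the handle points at the robot. The thermometer is undisturbed with the open gripper above it. Descending and gripping.

drive_tool([
  {"dx": -0.02,"dy": -0.08,"dz": 0.6,"wx": 0,"wy": 0,"wz": 0,"hand": 85},
  {"dx": -0.02,"dy": -0.08,"dz": 1.2,"wx": 0,"wy": 0,"wz": 0,"hand": 85},
  {"dx": -0.02,"dy": -0.08,"dz": 1.6,"wx": 0,"wy": 0,"wz": 0,"hand": 85},
  {"dx": -0.02,"dy": -0.08,"dz": 1.9,"wx": 0,"wy": 0,"wz": 0,"hand": 85},
  {"dx": -0.02,"dy": -0.08,"dz": 2.15,"wx": 0,"wy": 0,"wz": 0,"hand": 85},
  {"dx": -0.02,"dy": -0.08,"dz": 2.3,"wx": 0,"wy": 0,"wz": 0,"hand": 85},
  {"dx": -0.02,"dy": -0.08,"dz": 2.38,"wx": 0,"wy": 0,"wz": 0,"hand": 85},
  {"dx": -0.02,"dy": -0.08,"dz": 2.38,"wx": 0,"wy": 0,"wz": 0,"hand": 85},
  {"dx": -0.02,"dy": -0.08,"dz": 2.38,"wx": 0,"wy": 0,"wz": 0,"hand": 60},
  {"dx": -0.02,"dy": -0.08,"dz": 2.38,"wx": 0,"wy": 0,"wz": 0,"hand": 50},
  {"dx": -0.02,"dy": -0.08,"dz": 2.38,"wx": 0,"wy": 0,"wz": 0,"hand": 45},
  {"dx": -0.02,"dy": -0.08,"dz": 2.38,"wx": 0,"wy": 0,"wz": 0,"hand": 40},
  {"dx": -0.02,"dy": -0.08,"dz": 2.38,"wx": 0,"wy": 0,"wz": 0,"hand": 30},
  {"dx": -0.02,"dy": -0.08,"dz": 2.38,"wx": 0,"wy": 0,"wz": 0,"hand": 30},
  {"dx": -0.02,"dy": -0.08,"dz": 2.38,"wx": 0,"wy": 0,"wz": 0,"hand": 30},
])

```text
clock: 9.5
eef_pos: [0.4345, -0.2697, 0.0215]
tool_rot: [0.718, 0.697, 0.0, 0.001]
ft_force: [-1.0, 0.8, 5.4]
grip_width: 0.0411
grasp_force: 60.9
```

drive_tool([
  {"dx": 0,"dy": 0,"dz": -0.1,"wx": 0,"wy": 0,"wz": 0,"hand": 30},
  {"dx": 0,"dy": 0,"dz": -0.3,"wx": 0,"wy": 0,"wz": 0,"hand": 30},
  {"dx": 0,"dy": 0,"dz": -0.6,"wx": 0,"wy": 0,"wz": 0,"hand": 30},
  {"dx": 0,"dy": 0,"dz": -1.0,"wx": 0,"wy": 0,"wz": 0,"hand": 30},
  {"dx": 0,"dy": 0,"dz": -1.4,"wx": 0,"wy": 0,"wz": 0,"hand": 30},
  {"dx": 0,"dy": 0,"dz": -1.7,"wx": 0,"wy": 0,"wz": 0,"hand": 30},
  {"dx": 0,"dy": 0,"dz": -1.75,"wx": 0,"wy": 0,"wz": 0,"hand": 30},
  {"dx": 0,"dy": 0,"dz": -1.75,"wx": 0,"wy": 0,"wz": 0,"hand": 30},
])

```text
clock: 10.3
eef_pos: [0.4344, -0.2694, 0.1087]
tool_rot: [0.717, 0.697, 0.0, 0.0]
ft_force: [0.0, 0.5, -3.1]
grip_width: 0.0414
grasp_force: 60.9
```

```bash
python3 - <<'E'
from h import *
o=bot.get_obs();print(o["clock"],o["eef_pos"],o["tool_rot"],o["ft_force"],o["ft_torque"],o["grip_width"])
rel([(.5936,-.0418,.1085,92.4)])
E
```

```text
10.3 [ 0.43438402 -0.26939197  0.10870209] [7.17434194e-01 6.96626123e-01 1.49891871e-04 4.46525174e-04] [ 0.01195027  0.50250498 -3.09544499] [ 0.03177238  0.00121179 -0.00292544] 0.041394828345141424
[4.64 3.05 0.  ] [ 0.01  0.01 -0.82]
```

drive_tool([
  {"dx": 0.15,"dy": 0.1,"dz": 0,"wx": 0,"wy": 0,"wz": 0,"hand": 30},
  {"dx": 0.45,"dy": 0.3,"dz": 0,"wx": 0,"wy": 0,"wz": -0.1,"hand": 30},
  {"dx": 0.85,"dy": 0.6,"dz": 0,"wx": 0,"wy": 0,"wz": -0.2,"hand": 30},
  {"dx": 1.25,"dy": 0.9,"dz": 0,"wx": 0,"wy": 0,"wz": -0.3,"hand": 30},
  {"dx": 1.65,"dy": 1.2,"dz": 0,"wx": 0,"wy": 0,"wz": -0.4,"hand": 30},
  {"dx": 2.05,"dy": 1.5,"dz": 0,"wx": 0,"wy": 0,"wz": -0.5,"hand": 30},
  {"dx": 2.45,"dy": 1.8,"dz": 0,"wx": 0,"wy": 0,"wz": -0.6,"hand": 30},
  {"dx": 2.85,"dy": 2.1,"dz": 0,"wx": 0,"wy": 0,"wz": -0.7,"hand": 30},
  {"dx": 3.25,"dy": 2.4,"dz": 0,"wx": 0,"wy": 0,"wz": -0.8,"hand": 30},
  {"dx": 3.65,"dy": 2.65,"dz": 0,"wx": 0,"wy": 0,"wz": -0.8,"hand": 30},
  {"dx": 4.0,"dy": 2.85,"dz": 0,"wx": 0,"wy": 0,"wz": -0.8,"hand": 30},
  {"dx": 4.3,"dy": 3.0,"dz": 0,"wx": 0,"wy": 0,"wz": -0.8,"hand": 30},
  {"dx": 4.5,"dy": 3.05,"dz": 0,"wx": 0,"wy": 0,"wz": -0.8,"hand": 30},
  {"dx": 4.6,"dy": 3.05,"dz": 0,"wx": 0,"wy": 0,"wz": -0.8,"hand": 30},
  {"dx": 4.64,"dy": 3.05,"dz": 0,"wx": 0,"wy": 0,"wz": -0.8,"hand": 30},
  {"dx": 4.64,"dy": 3.05,"dz": 0,"wx": 0,"wy": 0,"wz": -0.8,"hand": 30},
])

```text
clock: 11.9
eef_pos: [0.593, -0.0422, 0.1083]
tool_rot: [0.693, 0.721, -0.0, -0.0]
ft_force: [-0.1, -0.4, -2.7]
grip_width: 0.0414
grasp_force: 60.9
```

```bash
python3 - <<'E'
from h import *
o=bot.get_obs();print(o["clock"],o["eef_pos"],o["ft_force"])
a=bot.camera("scene");b=bot.camera("top")
A=crop(0,a,265,215,130,150,4).copy()
def dot(P,col):
    q=(proj("scene",P)[0]-[265,215]+.5)*4-.5; cv2.circle(A,(int(q[0]),int(q[1])),3,col,-1); print(np.round(q))
p=o["eef_pos"];r=R.from_quat(o["tool_rot"]);d=r.apply([1,0,0])
lens=p+.069*d+[0,0,.0015];n=np.array([np.cos(np.radians(-87.6)),np.sin(np.radians(-87.6)),0]);boss=np.r_[C,.11]+.044*n
print("lens",lens,"gap",(lens-boss)@n,"lateral",(lens-boss)-((lens-boss)@n)*n,"ang",np.degrees(np.arccos(-d@n)))
dot(lens,(255,0,0));dot(boss,(0,255,0));dot(lens-.136*d+[0,0,.019],(255,255,0))
B=crop(0,b,255,170,70,150,4)[:600,:280]
cv2.imwrite("pics/m6.png",np.hstack([A,B])[:,:,::-1])
rel([(.5936,-.0418,.1085,92.4)])
E
```

```text
11.9 [ 0.59296867 -0.04215685  0.10826471] [-0.0942296  -0.35960948 -2.7318177 ]
lens [0.59020897 0.02678794 0.10975192] gap 0.08030029660859066 lateral [-4.96181729e-04 -2.07961761e-05 -2.48077722e-04] ang 0.10833146339783009
[152. 245.]
[272. 290.]
[-42. 148.]
[ 0.02  0.01 -0.  ] [-0.    0.   -0.03]
```

View pics/m6.png

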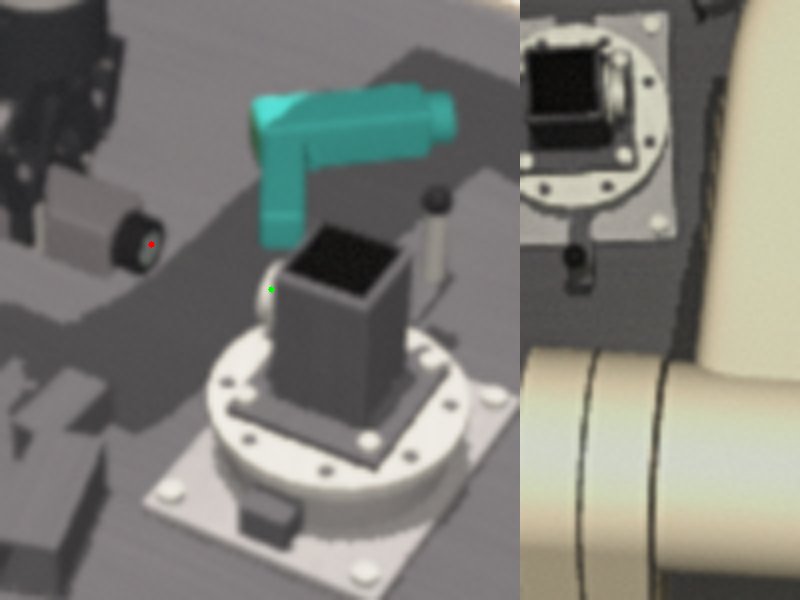

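The predicted lens centre (152,245) falls on the glass of the nose and the predicted boss centre (272,290) on the boss, so the aim is good. Holding for 2.8 s.

drive_tool([
  {"dx": 0,"dy": 0,"dz": 0,"wx": 0,"wy": 0,"wz": 0,"hand": 30},
  {"dx": 0,"dy": 0,"dz": 0,"wx": 0,"wy": 0,"wz": 0,"hand": 30},
  {"dx": 0,"dy": 0,"dz": 0,"wx": 0,"wy": 0,"wz": 0,"hand": 30},
  {"dx": 0,"dy": 0,"dz": 0,"wx": 0,"wy": 0,"wz": 0,"hand": 30},
  {"dx": 0,"dy": 0,"dz": 0,"wx": 0,"wy": 0,"wz": 0,"hand": 30},
  {"dx": 0,"dy": 0,"dz": 0,"wx": 0,"wy": 0,"wz": 0,"hand": 30},
  {"dx": 0,"dy": 0,"dz": 0,"wx": 0,"wy": 0,"wz": 0,"hand": 30},
  {"dx": 0,"dy": 0,"dz": 0,"wx": 0,"wy": 0,"wz": 0,"hand": 30},
  {"dx": 0,"dy": 0,"dz": 0,"wx": 0,"wy": 0,"wz": 0,"hand": 30},
  {"dx": 0,"dy": 0,"dz": 0,"wx": 0,"wy": 0,"wz": 0,"hand": 30},
  {"dx": 0,"dy": 0,"dz": 0,"wx": 0,"wy": 0,"wz": 0,"hand": 30},
  {"dx": 0,"dy": 0,"dz": 0,"wx": 0,"wy": 0,"wz": 0,"hand": 30},
  {"dx": 0,"dy": 0,"dz": 0,"wx": 0,"wy": 0,"wz": 0,"hand": 30},
  {"dx": 0,"dy": 0,"dz": 0,"wx": 0,"wy": 0,"wz": 0,"hand": 30},
  {"dx": 0,"dy": 0,"dz": 0,"wx": 0,"wy": 0,"wz": 0,"hand": 30},
  {"dx": 0,"dy": 0,"dz": 0,"wx": 0,"wy": 0,"wz": 0,"hand": 30},
  {"dx": 0,"dy": 0,"dz": 0,"wx": 0,"wy": 0,"wz": 0,"hand": 30},
  {"dx": 0,"dy": 0,"dz": 0,"wx": 0,"wy": 0,"wz": 0,"hand": 30},
  {"dx": 0,"dy": 0,"dz": 0,"wx": 0,"wy": 0,"wz": 0,"hand": 30},
  {"dx": 0,"dy": 0,"dz": 0,"wx": 0,"wy": 0,"wz": 0,"hand": 30},
])

```text
clock: 14.0
eef_pos: [0.5935, -0.0419, 0.1083]
tool_rot: [0.693, 0.721, 0.0, 0.0]
ft_force: [0.8, -0.2, -2.1]
grip_width: 0.0411
grasp_force: 60.9
```

drive_tool([
  {"dx": 0,"dy": 0,"dz": 0,"wx": 0,"wy": 0,"wz": 0,"hand": 30},
  {"dx": 0,"dy": 0,"dz": 0,"wx": 0,"wy": 0,"wz": 0,"hand": 30},
  {"dx": 0,"dy": 0,"dz": 0,"wx": 0,"wy": 0,"wz": 0,"hand": 30},
  {"dx": 0,"dy": 0,"dz": 0,"wx": 0,"wy": 0,"wz": 0,"hand": 30},
  {"dx": 0,"dy": 0,"dz": 0,"wx": 0,"wy": 0,"wz": 0,"hand": 30},
  {"dx": 0,"dy": 0,"dz": 0,"wx": 0,"wy": 0,"wz": 0,"hand": 30},
  {"dx": 0,"dy": 0,"dz": 0,"wx": 0,"wy": 0,"wz": 0,"hand": 30},
  {"dx": 0,"dy": 0,"dz": 0,"wx": 0,"wy": 0,"wz": 0,"hand": 30},
])

```text
clock: 14.8
eef_pos: [0.5935, -0.0419, 0.1083]
tool_rot: [0.693, 0.721, 0.0, 0.0]
ft_force: [0.4, -0.6, -1.8]
grip_width: 0.0415
grasp_force: 60.9
```

```bash
python3 - <<'E'
from h import *
rel([(.4344,-.2694,.1087,88.3),(.4344,-.2694,.0215,88.3)])
E
```

```text
[-4.42 -3.36 -0.01] [ 0.  -0.   0.8]
[-4.42 -3.36  1.74] [ 0.  -0.   0.8]
```

drive_tool([
  {"dx": -0.15,"dy": -0.1,"dz": 0,"wx": 0,"wy": 0,"wz": 0,"hand": 30},
  {"dx": -0.45,"dy": -0.35,"dz": 0,"wx": 0,"wy": 0,"wz": 0.1,"hand": 30},
  {"dx": -0.85,"dy": -0.65,"dz": 0,"wx": 0,"wy": 0,"wz": 0.2,"hand": 30},
  {"dx": -1.25,"dy": -0.95,"dz": 0,"wx": 0,"wy": 0,"wz": 0.3,"hand": 30},
  {"dx": -1.65,"dy": -1.25,"dz": 0,"wx": 0,"wy": 0,"wz": 0.4,"hand": 30},
  {"dx": -2.05,"dy": -1.55,"dz": 0,"wx": 0,"wy": 0,"wz": 0.5,"hand": 30},
  {"dx": -2.45,"dy": -1.85,"dz": 0,"wx": 0,"wy": 0,"wz": 0.6,"hand": 30},
  {"dx": -2.85,"dy": -2.15,"dz": 0,"wx": 0,"wy": 0,"wz": 0.7,"hand": 30},
  {"dx": -3.25,"dy": -2.45,"dz": 0,"wx": 0,"wy": 0,"wz": 0.8,"hand": 30},
  {"dx": -3.65,"dy": -2.75,"dz": 0,"wx": 0,"wy": 0,"wz": 0.8,"hand": 30},
  {"dx": -4.0,"dy": -3.05,"dz": 0,"wx": 0,"wy": 0,"wz": 0.8,"hand": 30},
  {"dx": -4.25,"dy": -3.25,"dz": 0,"wx": 0,"wy": 0,"wz": 0.8,"hand": 30},
  {"dx": -4.42,"dy": -3.36,"dz": 0,"wx": 0,"wy": 0,"wz": 0.8,"hand": 30},
  {"dx": -4.42,"dy": -3.36,"dz": 0.2,"wx": 0,"wy": 0,"wz": 0.8,"hand": 30},
  {"dx": -4.42,"dy": -3.36,"dz": 0.5,"wx": 0,"wy": 0,"wz": 0.8,"hand": 30},
  {"dx": -4.42,"dy": -3.36,"dz": 0.8,"wx": 0,"wy": 0,"wz": 0.8,"hand": 30},
  {"dx": -4.42,"dy": -3.36,"dz": 1.1,"wx": 0,"wy": 0,"wz": 0.8,"hand": 30},
  {"dx": -4.42,"dy": -3.36,"dz": 1.3,"wx": 0,"wy": 0,"wz": 0.8,"hand": 30},
  {"dx": -4.42,"dy": -3.36,"dz": 1.4,"wx": 0,"wy": 0,"wz": 0.8,"hand": 30},
  {"dx": -4.42,"dy": -3.36,"dz": 1.4,"wx": 0,"wy": 0,"wz": 0.8,"hand": 30},
])

```text
clock: 16.8
eef_pos: [0.4343, -0.2689, 0.0375]
tool_rot: [0.717, 0.697, -0.0, -0.001]
ft_force: [-0.1, -0.3, -2.7]
grip_width: 0.0416
grasp_force: 60.9
```

drive_tool([
  {"dx": 0,"dy": 0,"dz": 0.06,"wx": 0,"wy": 0,"wz": 0,"hand": 30},
  {"dx": 0,"dy": 0,"dz": 0.12,"wx": 0,"wy": 0,"wz": 0,"hand": 30},
  {"dx": 0,"dy": 0,"dz": 0.18,"wx": 0,"wy": 0,"wz": 0,"hand": 30},
  {"dx": 0,"dy": 0,"dz": 0.23,"wx": 0,"wy": 0,"wz": 0,"hand": 30},
  {"dx": 0,"dy": 0,"dz": 0.26,"wx": 0,"wy": 0,"wz": 0,"hand": 30},
  {"dx": 0,"dy": 0,"dz": 0.28,"wx": 0,"wy": 0,"wz": 0,"hand": 30},
  {"dx": 0,"dy": 0,"dz": 0.3,"wx": 0,"wy": 0,"wz": 0,"hand": 30},
  {"dx": 0,"dy": 0,"dz": 0.31,"wx": 0,"wy": 0,"wz": 0,"hand": 30},
  {"dx": 0,"dy": 0,"dz": 0.31,"wx": 0,"wy": 0,"wz": 0,"hand": 30},
])

```text
clock: 17.7
eef_pos: [0.4345, -0.2695, 0.0228]
tool_rot: [0.717, 0.697, -0.0, -0.0]
ft_force: [-0.4, 0.7, -1.9]
grip_width: 0.0413
grasp_force: 60.9
```

drive_tool([
  {"dx": 0,"dy": 0,"dz": 0.01,"wx": 0,"wy": 0,"wz": 0,"hand": 30},
  {"dx": 0,"dy": 0,"dz": 0.02,"wx": 0,"wy": 0,"wz": 0,"hand": 30},
  {"dx": 0,"dy": 0,"dz": 0.03,"wx": 0,"wy": 0,"wz": 0,"hand": 30},
  {"dx": 0,"dy": 0,"dz": 0.03,"wx": 0,"wy": 0,"wz": 0,"hand": 30},
])

```text
clock: 18.1
eef_pos: [0.4346, -0.2696, 0.0216]
tool_rot: [0.717, 0.697, 0.0, 0.0]
ft_force: [-1.4, -0.2, 0.6]
grip_width: 0.0411
grasp_force: 61.1
```

The force has risen from −1.9 N to +0.6 N, so it is resting on the mat. Releasing, rising straight up and moving clear.

drive_tool([
  {"dx": 0,"dy": 0,"dz": 0,"wx": 0,"wy": 0,"wz": 0,"hand": 46},
  {"dx": 0,"dy": 0,"dz": 0,"wx": 0,"wy": 0,"wz": 0,"hand": 55},
  {"dx": 0,"dy": 0,"dz": 0,"wx": 0,"wy": 0,"wz": 0,"hand": 70},
  {"dx": 0,"dy": 0,"dz": 0,"wx": 0,"wy": 0,"wz": 0,"hand": 85},
  {"dx": 0,"dy": 0,"dz": 0,"wx": 0,"wy": 0,"wz": 0,"hand": 85},
  {"dx": 0,"dy": 0,"dz": 0,"wx": 0,"wy": 0,"wz": 0,"hand": 85},
  {"dx": 0,"dy": 0,"dz": -0.2,"wx": 0,"wy": 0,"wz": 0,"hand": 85},
  {"dx": 0,"dy": 0,"dz": -0.6,"wx": 0,"wy": 0,"wz": 0,"hand": 85},
  {"dx": 0,"dy": 0,"dz": -1.2,"wx": 0,"wy": 0,"wz": 0,"hand": 85},
  {"dx": 0,"dy": 0,"dz": -2,"wx": 0,"wy": 0,"wz": 0,"hand": 85},
  {"dx": 0,"dy": 0,"dz": -2.8,"wx": 0,"wy": 0,"wz": 0,"hand": 85},
  {"dx": 0,"dy": 0,"dz": -3.6,"wx": 0,"wy": 0,"wz": 0,"hand": 85},
  {"dx": -0.8,"dy": 0.8,"dz": -4.2,"wx": 0,"wy": 0,"wz": 0,"hand": 85},
  {"dx": -1.6,"dy": 1.6,"dz": -4.2,"wx": 0,"wy": 0,"wz": 0,"hand": 85},
  {"dx": -2.4,"dy": 2.4,"dz": -4.2,"wx": 0,"wy": 0,"wz": 0,"hand": 85},
  {"dx": -2.8,"dy": 2.8,"dz": -4.2,"wx": 0,"wy": 0,"wz": 0,"hand": 85},
  {"dx": -2.8,"dy": 2.8,"dz": -4.2,"wx": 0,"wy": 0,"wz": 0,"hand": 85},
  {"dx": -2.8,"dy": 2.8,"dz": -4.2,"wx": 0,"wy": 0,"wz": 0,"hand": 85},
])

```text
clock: 19.9
eef_pos: [0.5705, -0.4142, 0.2284]
tool_rot: [0.718, 0.696, -0.0, -0.002]
ft_force: [0.8, 0.3, -0.2]
grip_width: 0.0848
grasp_force: 0.0
```

```bash
python3 - <<'E'
from h import *
o=bot.get_obs();print(o["clock"],o["eef_pos"],o["ft_force"],np.abs(o["joint_vel"]).max())
a=bot.camera("scene");b=bot.camera("top")
cv2.imwrite("pics/m7.png",np.hstack([crop(0,a,170,170,230,200,1.7),crop(0,b,230,150,230,200,1.7)])[:,:,::-1])
E
```

```text
19.9 [ 0.57045669 -0.41418633  0.22840769] [ 0.79924352  0.30300174 -0.23288206] 0.09296546433803562
```

View pics/m7.png

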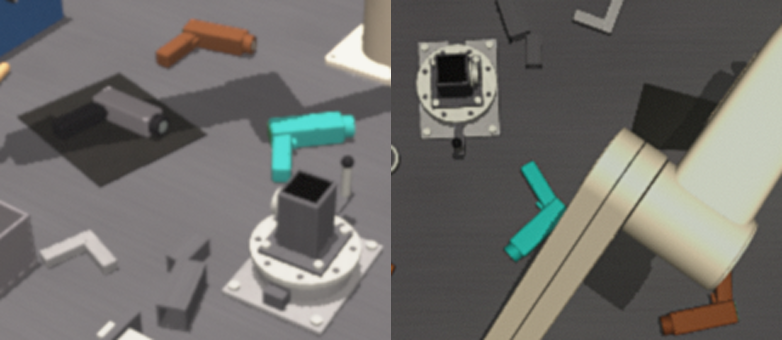

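The thermometer lies on its mat at (130,110) on its original side. The boss still faces it, and the offcuts, magnet and look-alikes are undisturbed. Letting the arm settle, then handing in.

drive_tool([
  {"dx": 0,"dy": 0,"dz": 0,"wx": 0,"wy": 0,"wz": 0,"hand": 85},
  {"dx": 0,"dy": 0,"dz": 0,"wx": 0,"wy": 0,"wz": 0,"hand": 85},
  {"dx": 0,"dy": 0,"dz": 0,"wx": 0,"wy": 0,"wz": 0,"hand": 85},
])

```text
clock: 20.3
eef_pos: [0.57, -0.4129, 0.2333]
tool_rot: [0.717, 0.697, 0.0, 0.001]
ft_force: [0.1, -0.2, 0.1]
grip_width: 0.0852
grasp_force: 0.0
```

```bash
python3 -c "
from workcell import bot
print(bot.job_done())"
```

```text
the job is handed in; nothing more can be done
None
```

The job is handed in at about 20 s: the turntable is in its second notch, the thermometer was held about 8 cm square from the boss for 2.8 s, and it is back on its mat on the same side; the judge returned no verdict.

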